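# Fit the notched blade in the card cutter's carrier

## Task

Take the notched steel blade by its black grip tab and lay it very gently in the card cutter's blade bed: flat on the bed, notch over the locating pin, and its notched back edge fully home against the fence. Feel for the pin and do not force the blade. Then let go and swing the keeper arm round over the blade until it stops, leaving the plain blade and everything else on the table where they are.

Things in the scene. Friction and masses are not known exactly. Their poses are not given: they have to be found in the camera images.
- blade: The notched blade: flat steel bar, 140 mm long (its y), 40 mm wide (its x), 5 mm thick, about 0.2 kg, with an upright black grip tab on top. Origin: centre of the underside of the 140 x 40 mm outline, z up. One notch, in the middle of the long back edge (+x); the -x edge is the cutting edge.
- notch (a point): Middle of the blade's notch, 14.5 mm in +x from the blade's origin, at half its thickness. The notch is 11 mm wide (along y, centred at y = 0) and 11 mm deep (x = 9 to 20 mm), open at the back edge and right through the blade.
- tab (a point): Top centre of the notched blade's grip tab: 12 mm wide in x, 36 mm long in y, rising from the blade's top (5 mm) to 35 mm above its underside; centred at x = -2 mm, y = 0 of the blade.
- plain: Plain blade, no notch, to be left alone; else identical: 140 mm long (its y), 40 mm wide (its x), 5 mm thick, about 0.2 kg, with an upright black grip tab on top. Origin: centre of the underside of the 140 x 40 mm outline, z up.
- cutter: Blade carrier of a card cutter, fixed. Origin: its underside on the table, z up. Grey base plate (x -50 to 75, y -90 to 120 mm, 12 mm high) carrying an aluminium bed with a flat top 30 mm above the underside (x -35 to 20, y -85 to 85 mm). A blade that is home has its origin at x = 0, z = 30 mm and its axes parallel to the carrier's. Over 60 N between blade and carrier spoils the job.
- fence: Origin: middle of the foot of the fence face, carrier x = 20, y = 0, z = 30 mm. The fence runs along y (-85 to 85 mm), faces -x, and rises 6.5 mm above the bed; it is 12 mm thick. The blade's back edge goes against it. The pin is set in it; over 20 N between the blade and fence or pin spoils the job.
- slot (a point): Middle of the pin's slot in the bed top, carrier x = 15, y = 0, z = 30 mm. One upright steel pin, 8 mm in diameter, 7 mm tall, stands in it, 9 mm proud of the fence face. It is clamped fast somewhere between y = -13 and +13 mm of here: as the last user set it, not measured. The notch has 1.5 mm play either side of the pin.
- keeper (a joint): Keeper: level flat steel arm (38.5 to 43.5 mm above the table, clear over a seated blade) turning about an upright pivot at carrier x = 45, y = 52 mm. 0 rad = closed, pointing to the carrier's -x over the blade, against a stop; growing values swing it clockwise seen from above, to +y at 1.57 and on to 2.0. Starts at 1.2 to 1.9, turns with slight friction (0.04 N m), stays where left.
- keeper_knob (a point): Top centre of the keeper's upright round black knob, 10 mm in diameter, 31 mm tall above the arm, 52 mm from the pivot; its top is 74.5 mm above the table. Can be gripped from above.
- jug: Small terracotta jug, 44 mm wide, 52 mm tall, bystander. Origin: centre of its underside.
- pebble1: Pebble, 34 mm wide, 18 mm tall, bystander. Origin: underside.
- pebble2: Pebble, 40 mm wide, 22 mm tall, bystander. Origin: underside.
- pebble3: Pebble, 36 mm wide, 20 mm tall, bystander. Origin: underside.
- gluegun: Grey glue gun lying on its side, about 300 mm long with its white glue stick, 34 mm high, bystander. Origin: underside of its body.
- stickcup: White cup, 70 mm wide, 90 mm tall, bystander. Origin: underside.
Things that resemble listed ones, but are neither listed nor needed, are in the scene too. Of the things like the cutter, leave any that is yellow; of the rest the larger one is meant.

How it is judged:
By the outcome, as a careful person would: the job done as asked, in the order asked, and still so for the second after the job is handed in, with the robot touching nothing.
It also fails if it takes over 72 s, if anything falls off the work surface, if the arm or the gripper's body presses on something with over 40 N, if the wrist force passes 120 N, or if a joint passes its speed limit or range.

## Robot

A 7-joint arm with a two-finger parallel gripper is mounted at the origin on the work surface. World frame = base frame: x ahead of the robot, y to its left, z up, the work surface at z = 0. Lengths are in mm, angles in rad, forces in N, time in s.
With the tool pointing down it reaches from about 400 to 850 mm from the base axis. Payload 4.5 kg.
Tool frame: the origin (TCP) lies where the fingers leave the gripper's body, on its centre line; the fingertips stand 64 mm ahead of it and the grasp point (between the pads) lies 45 mm ahead of it; z points along the fingers, y is the line along which they close (so a half turn about z gives the same grasp; the last joint's range is limited). The gripper opens to 88 mm and grips with 3 to 60 N. Pads are 18 mm wide; open, the fingers measure 123 mm over their backs; the gripper's body (75 mm by 187 mm) begins 45 mm behind the grasp point.
Start: joints at [1.347, 0.689, -0.195, 1.565, 0.157, 0.902, -0.215], TCP at [159.373, -604.357, 302.743] pointing down, gripper open.
Joint ranges: [-3.01, 3.01], [-0.46, 2.08], [-1.47, 1.51], [0.13, 2.56], [-1, 4.14], [0.04, 2.09], [-2.66, 2.66]. Speed limits (rad/s): [2.57, 2.57, 3.14, 3.14, 3.14, 3.14, 3.14].

## Interface

Orientations are given as a rotation vector (axis times angle).
In Python, from bench import sense, snapshot, job_done, find_in, landmark_of gives the robot as it stands.
- The arm moves only by the tool send_rows, never from a script. Its argument "series" is a list of rows, each a list of 3 entries, a list of its own where there are three numbers: the shift along the tool's x, y, z in mm, then the turn about the tool's z in degrees, then the finger opening in mm, from 0 to 88.1. In form: [[[x, y, z], spin, jaw], ...]. A call has 1 to 20 rows; each row is the pose to reach, as a shift and turn from the pose commanded when the call began, along the tool's axes at that moment; what a row does not reach only later rows make up. A row lasts 1/8 s, in which the tool goes at most 62.5 mm and 10.7 degrees, less where a joint would pass 70% of its speed; a pose out of reach is approached as far as the arm can. A call with a gripper value outside its range is refused whole. The fingers move at their own pace and stop on an object; "newtons" is the grip in N (left out, the last holds). Time passes only in rows, so rows that repeat a pose let the fingers close. It gives the time, the measured TCP pose, the force, the opening and the grip force at its end, in the units of the state.
- sense(): the state, without advancing time (a new reading comes with each control period).
- snapshot(name): name is "side" or "top"; returns a dict with "pixels" (420x560x3 uint8, red, green, blue), "range_z" (420x560 float32, mm along the optical axis (not along the pixel's ray), 0 where there is no reading), "camera_matrix" (3x3 intrinsics, pixels), "world_from_camera" (4x4, takes a point from camera to world coordinates). Camera axes: x right, y up, looking along -z (the intrinsics and any distortion apply to the point x, -y, -z); pixel columns grow to the right and rows downward; lengths in mm; the calibration is good to about 2 mm. A picture is of the moment at which its call begins.
- job_done(): hands the job in; it is judged then, once.
Trained networks look in a picture, given as the dict that the camera call returned (one of the last four; its "shot" number tells which), for a name from the list of things; names that differ only in an ending like _2 or _b are one class to them, and where a whole thing is asked for, a point or a joint stands for the part that bears it (a point fixed in the world has none). Each returns a list of dicts, best first, with "p" (0 to 1); they miss things now and then, are a little off and sometimes report something else, mostly with a low value. They report only what shows in the picture. A call takes as long as a camera call. They do not tell look-alikes from the thing itself.
- find_in(picture, query): "bbox" ([left, top, width, height] in pixels, round what is visible of it).
- landmark_of(picture, query): "xy" ([column, row] in pixels: a listed point, or the origin of a listed thing).
The state is a dict: "t": time; "joint_pos": joint angles; "dq": joint speeds; "joint_efforts": joint torques, N m; "eef_pos": TCP position; "tool_rot": TCP orientation; "wrist_force": force on the tool from outside, world axes, zero at the start; "ft_torque": the same for the moment, N m; "finger_gap": finger opening in mm; "finger_force": force on a finger pad.
Only numpy, scipy, OpenCV 4.12 (cv2) and the standard library are available. Lean on these libraries where they do the work, as an engineer would, in place of code of your own. Each camera call takes 0.05 s, during which the arm holds its last target. There are 200 camera calls.

## Working session

There is one attempt and no reset: what is moved stays moved. The work goes in short steps, Python scripts to look and compute and a tool call to move; the robot and the scene stay as the last step left them, time stands still between calls to the robot, and variables do not carry over. Pictures are saved under pics/ and viewed, at most 10 in all, crops included, and the job is handed in when it is done.

Besides the shell and the picture viewer there is one more tool, called after "Request:" as a command line: name --argument value ..., lists and objects as JSON in quotes. send_rows: Moves the arm, as the interface text tells. Its arguments: {"type":"object","properties":{"series":{"type":"array","items":{"type":"array"}},"newtons":{"type":"number"}},"required":["series"]}

```bash
mkdir -p pics
cat > h.py <<'E'
import numpy as np,cv2
from bench import *
def world(s,u,v,z=None):
    """pixel -> world by depth, or by ray on plane z"""
    K=s["camera_matrix"];T=s["world_from_camera"]
    d=np.array([(u-K[0,2])/K[0,0],-(v-K[1,2])/K[1,1],-1.0])
    if z is None:
        r=s["range_z"][int(round(v)),int(round(u))]
    else:
        r=(z-T[2,3])/(T[:3,:3]@d)[2]
    return T[:3,:3]@(d*r)+T[:3,3]
def cloud(s):
    K=s["camera_matrix"];T=s["world_from_camera"];r=s["range_z"]
    v,u=np.indices(r.shape)
    P=np.stack([(u-K[0,2])/K[0,0]*r,-(v-K[1,2])/K[1,1]*r,-r],-1)
    return P@T[:3,:3].T+T[:3,3]
def save(s,n,crop=None,k=1):
    im=s["pixels"][...,::-1]
    if crop: x,y,w,h=crop; im=im[y:y+h,x:x+w]
    cv2.imwrite("pics/"+n,cv2.resize(np.ascontiguousarray(im),None,fx=k,fy=k,interpolation=cv2.INTER_CUBIC))
E
python3 - <<'E'
from h import *
np.set_printoptions(precision=1,suppress=True)
for n in("top","side"):
    s=snapshot(n); save(s,n+"0.png"); print(n,s["world_from_camera"][:3,3],s["camera_matrix"])
    for q in("blade","plain","cutter","keeper"):
        print(q,[(np.round(d["bbox"]),round(d["p"],2)) for d in find_in(s,q)][:5])
    for q in("notch","tab","slot","keeper_knob","cutter","fence"):
        print(q,[(np.round(d["xy"]),round(d["p"],2),world(s,*d["xy"])) for d in landmark_of(s,q)][:5])
print(sense())
E
```

```text
top [ 287.9    4.2 1481.8] [[524.8   0.  275.6]
 [  0.  524.8 216.6]
 [  0.    0.    1. ]]
blade [(array([360., 171.,  46.,  20.]), 0.8)]
plain [(array([337., 221.,  50.,  22.]), 0.6), (array([210., 186.,  20.,  12.]), 0.38), (array([344., 269.,   8.,  10.]), 0.35)]
cutter [(array([206., 182.,  77.,  49.]), 0.81), (array([366., 289.,  83.,  66.]), 0.79), (array([208., 255.,  60.,  44.]), 0.67)]
keeper [(array([390., 304.,  10.,  25.]), 0.53), (array([222., 265.,   6.,  21.]), 0.38), (array([343., 267.,  11.,  13.]), 0.21)]
notch [(array([380., 176.]), 0.79, array([ 612.5, -322.8,    1.3]))]
tab [(array([360., 236.]), 0.72, array([ 435.8, -259.4,   11.5])), (array([382., 178.]), 0.63, array([ 596.5, -319.3,   39.1]))]
slot [(array([247., 203.]), 0.94, array([527.4,  60.7,  35.1])), (array([414., 319.]), 0.85, array([ 206.7, -397.6,   33.8])), (array([242., 274.]), 0.8, array([329.5,  73.4,  24.5]))]
keeper_knob [(array([400., 323.]), 0.61, array([ 196.3, -358.3,   30.2])), (array([214., 195.]), 0.57, array([547.1, 149.1,  48.6])), (array([222., 281.]), 0.51, array([309.6, 127.2,  19.9
[... 1495 characters left out ...]
2.]), 0.81, array([320. ,  42.7,  26.8])), (array([279., 209.]), 0.73, array([501.4,  17.5,  32.6]))]
fence [(array([154., 365.]), 0.64, array([ 209.1, -400.5,   36.6])), (array([291., 200.]), 0.57, array([535.4,  37.8,  40.5])), (array([211., 203.]), 0.4, array([325.9,  81.2,  24.9]))]
{'t': 1.1, 'joint_pos': array([ 1.3,  0.7, -0.2,  1.6,  0.2,  0.9, -0.2]), 'dq': array([-0.,  0.,  0., -0.,  0.,  0., -0.]), 'joint_efforts': array([ -0. , -52.8,  -1.3, -15.4,  -0.1,  -0. ,   0. ]), 'eef_pos': array([ 159.4, -604.3,  302.7]), 'tool_rot': array([3.1, 0.4, 0. ]), 'wrist_force': array([-0.2,  0.1,  0.3]), 'ft_torque': array([-0., -0., -0.]), 'finger_force': 0.0, 'finger_gap': 88.02041766821749}
```

View pics/top0.png

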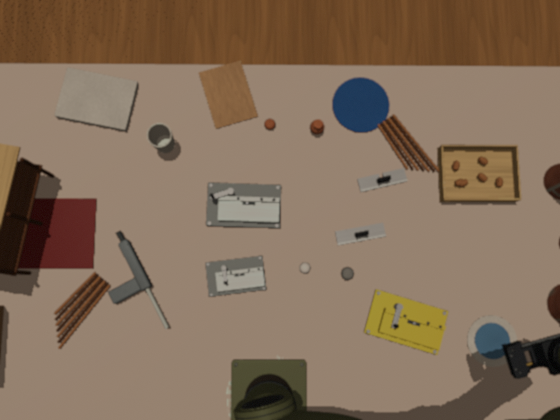

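View pics/side0.png

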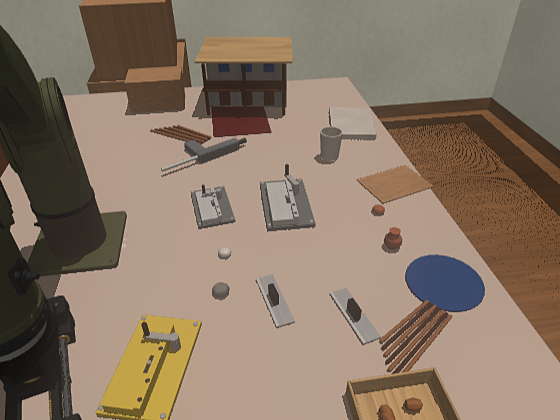

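The top picture shows three cutter-like things: yellow at (406,322), small grey at (236,276) and large grey at (244,205). I take the large grey one. There are two blades, at (382,180) and (360,235), and the notch detector picks (382,180). I'll check that in one close crop.

Run:
```python
from h import *
s=snapshot("top"); t=snapshot("side")
def cr(s,x,y,w,h):
    return cv2.resize(np.ascontiguousarray(s["pixels"][y:y+h,x:x+w,::-1]),(400,300),interpolation=cv2.INTER_CUBIC)
a=np.vstack([np.hstack([cr(s,200,175,88,66),cr(s,330,165,88,84)]),np.hstack([cr(t,250,160,72,76),cr(t,250,265,140,85)])])
cv2.imwrite("pics/c1.png",a)
```

```text
(no output)
```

View pics/c1.png

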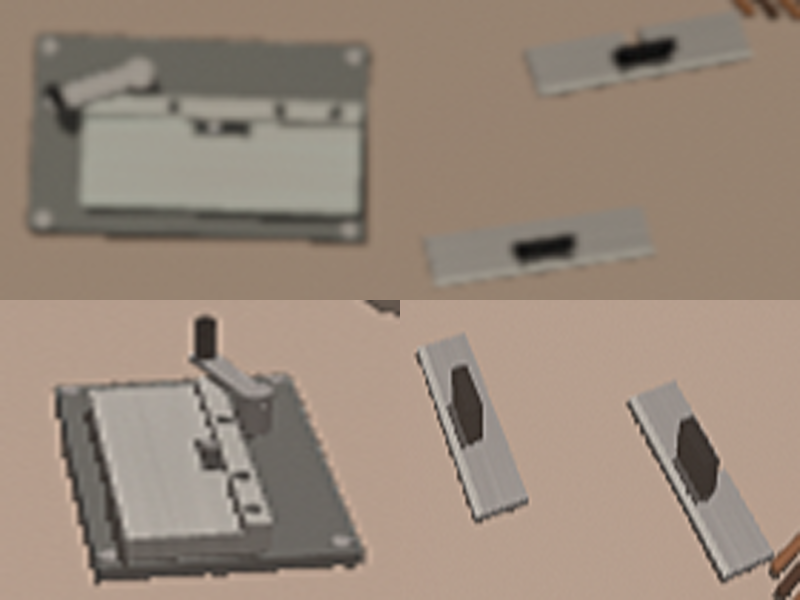

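Panel 2 shows the notch at about (383,175) on the upper blade, opening towards world +x, with the bright cutting edge on its -x side. The lower blade at (360,235) is the plain one. The large grey cutter has its fence on world +x, its keeper pivot at about (231,191), and its knob to the left at about (213,197). I'll measure the poses next.

```bash
cat >> h.py <<'E'
def rect(P,m):
    (c,sz,a)=cv2.minAreaRect(P[m][:,:2].astype(np.float32)); 
    if sz[0]>sz[1]: sz=sz[::-1]; a-=90
    while a>90:a-=180
    while a<-90:a+=180
    return np.round(c,1),np.round(sz,1),round(a,2),int(m.sum())   # a: angle of short axis (carrier/blade x) deg
E
python3 - <<'E'
from h import *
np.set_printoptions(precision=1,suppress=True)
s=snapshot("top");P=cloud(s);z=P[...,2]
def box(x0,x1,y0,y1):return (P[...,0]>x0)&(P[...,0]<x1)&(P[...,1]>y0)&(P[...,1]<y1)
B=box(420,620,-70,200)
print("table noise",z[box(400,430,-150,-50)].std(),z[box(400,430,-150,-50)].mean())
for lo,hi in((6,100),(26,34),(26,39)): print(lo,hi,rect(P,B&(z>lo)&(z<hi)))
m=B&(z>27)&(z<33); 
print("bed mean",P[m].mean(0))
L=box(540,680,-420,-230)
for lo in (2,3): print("blade",rect(P,L&(z>lo)),rect(P,L&(z>lo)&(z<10)))
m=L&(z>2.5);print("blade mean",P[m].mean(0)); 
m=L&(z>20);print("tab",rect(P,m),P[m].mean(0),P[m][:,2].max())
m=B&(z>55);print("knob",P[m].mean(0),P[m][:,2].max(),m.sum())
t=snapshot("side");P=cloud(t);z=P[...,2]
print("SIDE noise",z[box(400,430,-150,-50)].std(),z[box(400,430,-150,-50)].mean())
B=box(420,620,-70,200);L=box(540,680,-420,-230)
m=L&(z>2)&(z<40);print("blade",rect(P,m),"tab",rect(P,L&(z>20)))
print("cutter",rect(P,B&(z>6)&(z<30)),rect(P,B&(z>27)&(z<33)))
m=B&(z>55);print("knob",P[m].mean(0),P[m][:,2].max(),m.sum())
E
```

```text
table noise 3.333629075297758 0.37284875968908016
6 100 (array([520.3,  65.9]), array([195.8, 266.4]), 0.03, 3281)
26 34 (array([515.9,  56.7]), array([ 76.8, 169.6]), -1.6, 1014)
26 39 (array([517.7,  63.3]), array([ 80.2, 183.1]), -1.64, 1316)
bed mean [506.6  56.4  30.1]
blade (array([ 610.1, -325. ]), array([139.5, 189.9]), 0.05, 1410) (array([ 610.1, -325. ]), array([139.5, 189.9]), 0.05, 1231)
blade (array([ 610. , -325.1]), array([139.4, 189.9]), 0.17, 1103) (array([ 610. , -325.1]), array([139.4, 189.9]), 0.17, 924)
blade mean [ 610.4 -331.3    7.3]
tab (array([ 598.9, -326.9]), array([12.6, 36.7]), 12.69, 66) [ 598.1 -326.2   33.5] 40.33373957367621
knob [542.4 155.4  70.4] 78.32581804702318 16
SIDE noise 1.4262948607922918 2.8094857719871524
blade (array([ 610., -325.]), array([139.9, 189.9]), 0.01, 3648) tab (array([ 599.7, -325.9]), array([12.5, 38.1]), 11.34, 165)
cutter (array([517.8,  66.2]), array([191.4, 270.8]), 1.33, 1220) (array([522.4,  58.8]), array([ 87. , 177.5]), -2.01, 434)
knob [544.  156.1  67.8] 78.93414344022437 33
```

```bash
cat >> h.py <<'E'
from scipy.ndimage import map_coordinates,gaussian_filter
from scipy.optimize import differential_evolution
def proj(s,X):
    K=s["camera_matrix"];T=s["world_from_camera"]
    c=(X-T[:3,3])@T[:3,:3]
    return np.stack([K[0,0]*c[:,0]/-c[:,2]+K[0,2],K[1,1]*-c[:,1]/-c[:,2]+K[1,2]],-1)
def edges(r):  # (x0,x1,y0,y1,z[,sides]) -> points on the rectangle
    x0,x1,y0,y1,z=r[:5];sd=r[5] if len(r)>5 else "abcd";a=np.linspace(.05,.95,60)[:,None]
    q=dict(a=((x0,y0),(x0,y1)),b=((x1,y0),(x1,y1)),c=((x0,y0),(x1,y0)),d=((x0,y1),(x1,y1)))
    return [np.c_[np.array(q[k][0])*(1-a)+np.array(q[k][1])*a,np.full(60,z)] for k in sd]
def fit(s,rects,p0,rng=(10,10,.06),sig=.7):
    """pose (x,y,yaw) that maximises the image contrast across the model's edges"""
    im=[gaussian_filter(s["pixels"][...,i].astype(float),sig) for i in range(3)]
    L=sum((edges(r) for r in rects),[])
    def cost(p):
        c,n=np.cos(p[2]),np.sin(p[2]);R=np.array([[c,-n,0],[n,c,0],[0,0,1]]);f=0
        for e in L:
            q=proj(s,e@R.T+[p[0],p[1],0]);d=q[-1]-q[0];d/=np.linalg.norm(d);nn=np.array([-d[1],d[0]])*.7
            w=np.linalg.norm(q[-1]-q[0])
            f-=w*sum(abs((map_coordinates(i,(q+nn).T[::-1],order=1)-map_coordinates(i,(q-nn).T[::-1],order=1)).mean()) for i in im)
        return f
    r=differential_evolution(cost,[(a-b,a+b) for a,b in zip(p0,rng)],seed=1,tol=1e-6,maxiter=60,popsize=12)
    return r.x,r.fun
E
python3 - <<'E'
from h import *
np.set_printoptions(precision=3,suppress=True)
for n in("top","side"):
    s=snapshot(n)
    print(n,"blade",fit(s,[(-20,20,-70,70,5)],(600,-325,.21)))
    print(" tab",fit(s,[(-8,4,-18,18,35)],(600,-325,.21)))
    print(" base",fit(s,[(-50,75,-90,120,12)],(505,55,-.03)))
    print(" bed",fit(s,[(-35,20,-85,85,30,"ac")],(505,55,-.03)))
    print(" fence",fit(s,[(20,32,-85,85,36.5)],(505,55,-.03)))
E
```

```text
top blade (array([ 610.   , -325.777,    0.248]), np.float64(-2752.463570529241))
 tab (array([ 596.524, -323.438,    0.249]), np.float64(-3418.220081812769))
 base (array([510.211,  54.872,  -0.02 ]), np.float64(-10626.283263183897))
 bed (array([512.454,  56.629,  -0.033]), np.float64(-8555.844067738157))
 fence (array([513.524,  49.452,  -0.017]), np.float64(-5546.780626187289))
side blade (array([ 603.091, -322.815,    0.235]), np.float64(-14035.322509127807))
 tab (array([ 602.432, -324.46 ,    0.263]), np.float64(-3625.106890416839))
 base (array([511.819,  47.367,  -0.031]), np.float64(-18191.879288195545))
 bed (array([514.313,  60.772,  -0.035]), np.float64(-8732.947939367123))
 fence (array([515.   ,  57.414,  -0.032]), np.float64(-7375.220638992456))
```

```bash
cat > m.py <<'E'
from h import *
np.set_printoptions(precision=3,suppress=True)
CUT=[(-50,75,-90,120,12),(-35,20,-85,85,30,"ac"),(20,32,-85,85,36.5,"b")]
BL=[(-20,20,-70,70,5),(-8,4,-18,18,35)]
if __name__=="__main__":
    out=[]
    for n,cb,cc in(("top",(350,160,66,40),(200,175,90,66)),("side",(320,280,75,70),(250,155,75,82))):
        s=snapshot(n)
        b,f=fit(s,BL,(600,-325,.22),(14,14,.08)); c,g=fit(s,CUT,(510,55,-.03),(14,14,.05))
        print(n,b,f,c,g)
        for p,M,(x,y,w,h) in((b,BL,cb),(c,CUT,cc)):
            k=300/h if w/h<1.33 else 400/w
            im=cv2.resize(np.ascontiguousarray(s["pixels"][y:y+h,x:x+w,::-1]),None,fx=k,fy=k,interpolation=cv2.INTER_CUBIC)
            R=cv2.Rodrigues(np.array([0,0,p[2]]))[0]
            for r in M:
                for e in edges(r):
                    q=((proj(s,e@R.T+[p[0],p[1],0])-[x-.5,y-.5])*k).astype(int)
                    for u in q[::3]: cv2.circle(im,tuple(map(int,u)),1,(0,0,255),-1)
            o=np.zeros((300,400,3),np.uint8);o[:im.shape[0],:im.shape[1]]=im[:300,:400];out.append(o)
    cv2.imwrite("pics/ov.png",np.vstack([np.hstack(out[:2]),np.hstack(out[2:])]))
E
python3 m.py
```

```text
top [ 594.867 -323.797    0.227] -4642.1322738428335 [511.663  55.346  -0.024] -20905.38368445689
side [ 602.941 -322.836    0.235] -17352.963626560562 [513.087  47.194  -0.03 ] -26315.408210262736
```

View pics/ov.png

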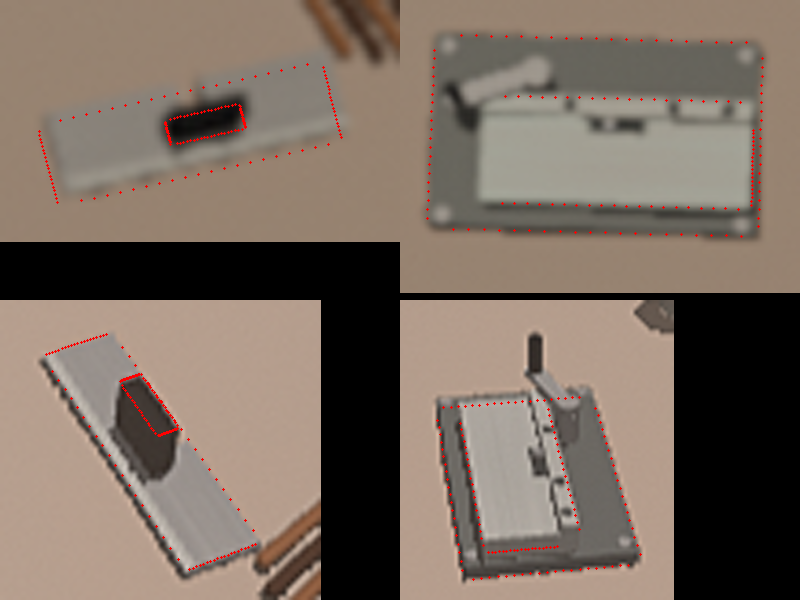

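```bash
cat >> h.py <<'E'
def move(tx,ty,tz,yaw_x,st=None):
    """shift in tool axes and spin (deg) to bring TCP to target with the closing line (tool y) along world angle yaw_x (mod pi)"""
    st=st or sense();R=cv2.Rodrigues(np.array(st["tool_rot"],float))[0]
    ty_now=np.arctan2(R[1,1],R[0,1]);d=(yaw_x-ty_now+np.pi/2)%np.pi-np.pi/2
    sh=R.T@(np.array([tx,ty,tz])-st["eef_pos"])
    print("t",round(st["t"],2),"tcp",np.round(st["eef_pos"],2),"tool z",np.round(R[:,2],4),"ty_ang",round(ty_now,4),"q7",round(st["joint_pos"][6],2),"q1",round(st["joint_pos"][0],2))
    print("shift",np.round(sh,2),"spin",round(-np.degrees(d),2)," axes x,y in world",np.round(R[:2,0],4),np.round(R[:2,1],4)," F",np.round(st["wrist_force"],2),"gap",round(st["finger_gap"],2))
E
python3 - <<'E'
from h import *
from scipy.spatial.transform import Rotation
b=np.array([601.5,-323.3]);a=.235
p=b+np.array([np.cos(a),np.sin(a)])*-2
move(p[0],p[1],190,a)
for n in("top","side"):
    s=snapshot(n)
    for q in("notch","tab","blade"):
        for d in landmark_of(s,q)[:2]: print(n,q,d["p"],world(s,*d["xy"],z=dict(notch=2.5,tab=35,blade=0)[q]))
    for q,z in(("slot",30),("fence",30),("cutter",0)):
        for d in landmark_of(s,q)[:3]: print(n,q,d["p"],world(s,*d["xy"],z=z))
E
```

```text
t 1.5 tcp [ 159.36 -604.34  302.74] tool z [-0. -0. -1.] ty_ang -1.313 q7 -0.22 q1 1.35
shift [ 497.19 -159.06  112.73] spin -88.69  axes x,y in world [0.9669 0.255 ] [ 0.255  -0.9669]  F [-0.45  0.26 -0.84] gap 88.12
top notch 0.58 [ 621.07239405 -317.56266612    2.5       ]
top notch 0.2 [ 587.2824088 -329.9480687    2.5      ]
top blade 0.95 [ 598.97705864 -334.01710022    0.        ]
top slot 0.85 [529.67007375  57.56945259  30.        ]
top slot 0.76 [327.97857118  73.42092267  30.        ]
top slot 0.61 [ 201.65346203 -396.04546082   30.        ]
top fence 0.69 [ 193.60864844 -399.31738574   30.        ]
top fence 0.68 [336.99790727  86.68949534  30.        ]
top fence 0.53 [532.50130757  60.6699151   30.        ]
top cutter 0.96 [ 183.21710495 -388.34316268    0.        ]
top cutter 0.92 [314.60177412  70.24804861   0.        ]
top cutter 0.79 [5.13846137e+02 5.70971380e+01 2.27373675e-13]
side notch 0.95 [ 617.93309634 -324.39126617    2.5       ]
side tab 0.77 [ 599.39162672 -327.5480682    35.        ]
side blade 0.8 [ 600.43269751 -323.38000178    0.        ]
side slot 0.91 [325.0116302   86.70635178  30.        ]
side slot 0.72 [ 199.89758171 -398.48326269   30.        ]
side slot 0.66 [528.58439708  73.08055014  30.        ]
side fence 0.81 [540.40798767  56.2574166   30.        ]
side fence 0.8 [ 210.60451864 -398.62276809   30.        ]
side fence 0.43 [335.23678781  76.81753428  30.        ]
side cutter 0.94 [ 189.86592877 -389.14032525    0.        ]
side cutter 0.84 [321.2869546   75.10272959   0.        ]
side cutter 0.8 [5.11745959e+02 8.06886076e+01 1.13686838e-13]
```

Request:
send_rows --series '[[[50,-16,11],-9,70],[[100,-32,22],-18,70],[[150,-48,33],-27,60],[[200,-64,45],-36,60],[[250,-80,56],-45,60],[[300,-96,68],-54,60],[[350,-111,79],-63,60],[[400,-127,90],-72,60],[[450,-143,101],-81,60],[[497,-159,113],-88.7,60],[[497,-159,113],-88.7,60],[[497,-159,113],-88.7,60],[[497,-159,113],-88.7,60]]'

```text
t: 3.82
eef_pos: [598.1, -325.9, 190.0]
tool_rot: [1.949, 2.463, -0.003]
wrist_force: [-0.5, 0.6, -0.4]
finger_gap: 60.1
finger_force: 0.0
```

Run:
```python
from h import *
b=np.array([601.5,-323.3]);a=.235
p=b+np.array([np.cos(a),np.sin(a)])*-2
move(p[0],p[1],74,a)
s=snapshot("side");t=snapshot("top")
def cr(s,x,y,w,h):
    return cv2.resize(np.ascontiguousarray(s["pixels"][y:y+h,x:x+w,::-1]),(400,300),interpolation=cv2.INTER_CUBIC)
cv2.imwrite("pics/g1.png",np.hstack([cr(s,310,230,130,98),cr(t,340,130,100,75)]))
```

```text
t 3.83 tcp [ 598.13 -325.89  189.96] tool z [-9.0e-04 -1.8e-03 -1.0e+00] ty_ang 0.2322 q7 0.23 q1 0.68
shift [  1.92   2.02 115.95] spin -0.16  axes x,y in world [-0.2301  0.9732] [0.9732 0.2301]  F [-0.48  0.6  -0.38] gap 60.07
```

View pics/g1.png

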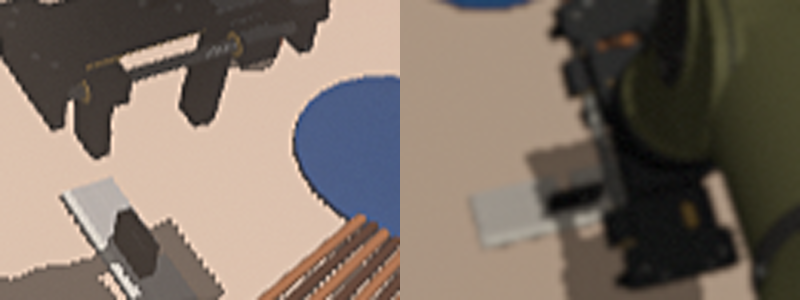

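The fingers straddle the tab, with the right orientation. I'll descend and grip.

Request:
send_rows --series '[[[2,2,40],0,60],[[2,2,80],0,60],[[2,2,105],0,60],[[2,2,116],0,60],[[2,2,116],0,0],[[2,2,116],0,0],[[2,2,116],0,0],[[2,2,116],0,0],[[2,2,116],0,0],[[2,2,116],0,0],[[2,2,116],0,0],[[2,2,116],0,0],[[2,2,116],0,0]]' --newtons 25

```text
t: 5.55
eef_pos: [601.0, -321.6, 74.0]
tool_rot: [1.945, 2.466, -0.0]
wrist_force: [-0.8, -0.1, 3.2]
finger_gap: 11.6
finger_force: 25.0
```

Run:
```python
from h import *
st=sense();move(599.5,-323.8,74,.235);print(st["finger_force"],st["ft_torque"])
```

```text
t 5.55 tcp [ 601.04 -321.55   74.03] tool z [ 4.e-04 -3.e-04 -1.e+00] ty_ang 0.2351 q7 0.16 q1 0.64
shift [-1.83 -2.02  0.03] spin 0.01  axes x,y in world [-0.2329  0.9725] [0.9725 0.2329]  F [-0.81 -0.08  3.23] gap 11.64
24.99996654689312 [ 0.01000042  0.02681491 -0.01051365]
```

Request:
send_rows --series '[[[0,0,-10],0,0],[[0,0,-40],0,0],[[0,0,-80],0,0],[[0,0,-110],0,0],[[40,-1,-110],1,0],[[90,-3,-110],3,0],[[145,-5,-110],5,0],[[200,-7,-110],8,0],[[255,-9,-110],10,0],[[305,-10,-110],12,0],[[350,-12,-110],14,0],[[380,-13,-100],15.2,0],[[392.5,-13.5,-80],15.2,0],[[392.5,-13.5,-60],15.2,0],[[392.5,-13.5,-50],15.2,0],[[392.5,-13.5,-50],15.2,0],[[392.5,-13.5,-50],15.2,0],[[392.5,-13.5,-50],15.2,0],[[392.5,-13.5,-50],15.2,0]]'

```text
t: 7.92
eef_pos: [496.6, 56.9, 124.1]
tool_rot: [2.255, 2.187, 0.001]
wrist_force: [-0.5, -0.9, -1.7]
finger_gap: 11.6
finger_force: 25.0
```

Run:
```python
from h import *
from m import CUT,BL
np.set_printoptions(precision=3,suppress=True)
st=sense();move(496.5,57,124,-.03);print(st["finger_force"],st["wrist_force"],st["ft_torque"])
s=snapshot("side");t=snapshot("top")
def cr(s,x,y,w,h):
    return cv2.resize(np.ascontiguousarray(s["pixels"][y:y+h,x:x+w,::-1]),(400,300),interpolation=cv2.INTER_CUBIC)
cv2.imwrite("pics/p1.png",np.hstack([cr(s,235,145,100,80),cr(t,190,165,100,75)]))
zb=st["eef_pos"][2]-74
print("blade side",fit(s,[(-20,20,-70,70,zb+5,"acd")],(498,57,-.03),(12,12,.04)))
print("blade top",fit(t,[(-20,20,-70,70,zb+5,"cd")],(498,57,-.03),(12,12,.04)))
```

```text
t 7.92 tcp [496.57  56.94 124.13] tool z [ 0.001  0.    -1.   ] ty_ang -0.0305 q7 -0.77 q1 -0.09
shift [ 0.06 -0.08  0.13] spin -0.03  axes x,y in world [0.03 1.  ] [ 1.   -0.03]  F [-0.46 -0.9  -1.72] gap 11.64
24.999962747097015 [-0.459 -0.904 -1.716] [-0.016 -0.089 -0.076]
blade side (array([492.364,  55.47 ,  -0.07 ]), np.float64(-2643.7935506305384))
blade top (array([496.49 ,  49.726,   0.01 ]), np.float64(-2179.9861700933147))
```

View pics/p1.png

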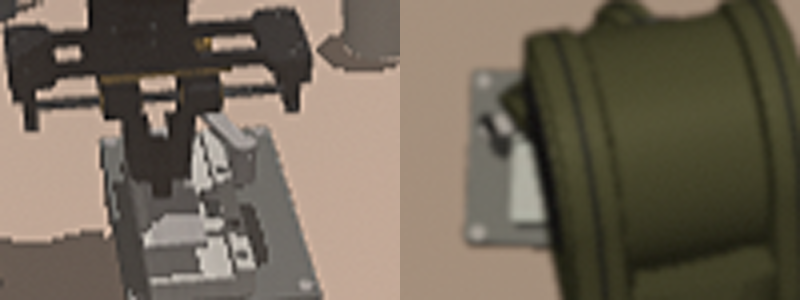

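Run:
```python
from h import *
np.set_printoptions(precision=0,suppress=True,linewidth=250)
for n in("top","side"):
    s=snapshot(n); im=cv2.imread("pics/%s0.png"%n).astype(float).mean(2)
    c,a=np.array([512.5,56.5]),-.03
    ys=np.arange(-24,25,2.)
    print(n,ys)
    for x,z in((5,30),(9,30),(12,30),(15,30),(18,30),(12,37),(15,37),(18,37),(26,36.5)):
        R=np.array([[np.cos(a),-np.sin(a)],[np.sin(a),np.cos(a)]])
        q=proj(s,np.array([[*(c+R@[x,y]),z] for y in ys]))
        print(x,z,map_coordinates(im,q.T[::-1],order=1))
```

```text
top [-24. -22. -20. -18. -16. -14. -12. -10.  -8.  -6.  -4.  -2.   0.   2.   4.   6.   8.  10.  12.  14.  16.  18.  20.  22.  24.]
5 30 [157. 157. 157. 156. 155. 155. 155. 156. 157. 157. 157. 157. 157. 156. 156. 156. 156. 156. 156. 157. 156. 156. 156. 156. 156.]
9 30 [156. 155. 151. 144. 136. 134. 136. 141. 143. 143. 142. 141. 140. 140. 140. 139. 139. 138. 137. 138. 142. 147. 153. 155. 157.]
12 30 [156. 153. 143. 127. 107.  96.  94.  96.  98.  98.  97.  96. 102. 110. 119. 119. 112. 103.  98. 103. 116. 133. 148. 154. 157.]
15 30 [155. 151. 138. 117.  88.  67.  57.  56.  57.  56.  58.  64.  85. 107. 126. 124. 107.  86.  69.  78.  96. 121. 140. 151. 156.]
18 30 [146. 141. 130. 114.  91.  77.  69.  67.  66.  66.  68.  74.  93. 113. 129. 127. 112.  93.  78.  81.  93. 111. 128. 140. 148.]
12 37 [155. 152. 139. 120.  97.  83.  79.  80.  82.  81.  81.  84.  96. 111. 122. 121. 106.  93.  84.  93. 111. 132. 149. 155. 158.]
15 37 [152. 147. 134. 113.  86.  68.  60.  59.  59.  58.  61.  67.  90. 112. 127. 125. 104.  83.  67.  76.  96. 120. 139. 149. 155.]
18 37 [140. 137. 128. 116. 100.  91.  86
[... 856 characters left out ...]
6.  85.  95. 101. 114. 127. 141.]
18 30 [167. 168. 171. 168. 157. 142. 106.  70.  67.  69.  71.  73.  73.  71.  69.  71.  72.  82.  94. 108. 123. 135. 140. 148. 154.]
12 37 [148. 126.  95.  76.  84.  89.  85.  79.  70.  62.  68.  77.  83.  90.  91.  88.  80.  84.  99. 121. 148. 170. 168. 166. 166.]
15 37 [146. 117.  79.  60.  65.  70.  71.  72.  71.  70.  70.  69.  73.  84.  94. 105. 116. 127. 141. 154. 164. 172. 171. 169. 169.]
18 37 [146. 120.  89.  73.  69.  69.  70.  71.  69.  67.  70.  73.  81.  93. 105. 117. 130. 131. 136. 143. 152. 162. 170. 175. 165.]
26 36.5 [136. 154. 169. 170. 170. 169. 169. 168. 168. 168. 168. 168. 168. 167. 167. 168. 168. 168. 168. 167. 166. 167. 168. 169. 171.]
```

Run:
```python
from h import *
np.set_printoptions(precision=0,suppress=True,linewidth=250)
s=snapshot("side");cur=s["pixels"].astype(float).mean(2);i0=cv2.imread("pics/side0.png").astype(float).mean(2)
a=-.03;R=np.array([[np.cos(a),-np.sin(a)],[np.sin(a),np.cos(a)]])
def prof(im,c,xs,z,ys):
    for x in xs:
        q=proj(s,np.array([[*(np.array(c)+R@[x,y]),z] for y in ys]));print(x,z,map_coordinates(im,q.T[::-1],order=1))
ys=np.arange(-100,-60,1.5);print(ys)
print("bed initial");prof(i0,(512.5,56.5),(-20,-10,0),30,ys)
print("blade now (tcp frame +2)");prof(cur,(498.5,56.9),(-14,-8,8,14),55,ys)
```

```text
[-100.  -98.  -97.  -96.  -94.  -92.  -91.  -90.  -88.  -86.  -85.  -84.  -82.  -80.  -79.  -78.  -76.  -74.  -73.  -72.  -70.  -68.  -67.  -66.  -64.  -62.  -61.]
bed initial
-20 30 [ 87.  94.  98.  96.  95.  94.  94.  94.  92.  91.  93. 103. 113. 127. 143. 159. 164. 167. 169. 167. 166. 165. 165. 165. 166. 166. 166.]
-10 30 [ 98.  96.  97.  98.  98.  97.  96.  96.  94.  95. 100. 105. 116. 131. 146. 155. 164. 171. 169. 168. 167. 166. 166. 166. 166. 166. 166.]
0 30 [ 88.  93.  97.  99.  98.  97.  97.  96.  95.  94.  94. 101. 116. 132. 147. 161. 174. 172. 170. 168. 168. 168. 167. 167. 167. 167. 167.]
blade now (tcp frame +2)
-14 55 [ 95.  97.  97.  98.  98.  98.  98.  98.  98.  98.  97.  97.  96.  94.  93.  92.  92.  99. 112. 125. 138. 150. 162. 160. 158. 155. 154.]
-8 55 [ 90.  92.  94.  95.  96.  96.  96.  96.  96.  96.  96.  95.  95.  95.  92.  90.  89. 101. 114. 128. 143. 159. 164. 162. 159. 158. 157.]
8 55 [ 90.  86.  87.  87.  87.  86.  86.  93. 101. 105. 106. 105.  98.  88.  86.  88.  92.  96. 109. 124. 138. 145. 153. 158. 156. 155. 154.]
14 55 [184. 184. 184. 184. 184. 184. 184. 184. 183. 184. 185. 186. 179. 170. 159. 136. 113. 100. 109. 120. 133. 146. 160. 161. 160. 158. 158.]
```

Request:
send_rows --series '[[[5,0,5],0,0],[[10.5,0,11],0,0],[[10.5,0,16],0,0],[[10.5,0,17],0,0],[[10.5,0,17],0,0],[[10.5,0,17],0,0]]'

```text
t: 8.93
eef_pos: [496.7, 67.4, 106.8]
tool_rot: [2.255, 2.187, 0.0]
wrist_force: [0.1, 0.1, -0.8]
finger_gap: 12.0
finger_force: 25.0
```

```bash
cat > e.py <<'E'
from h import *
np.set_printoptions(precision=1,suppress=True,linewidth=250)
s=snapshot("side");cur=s["pixels"].astype(float).mean(2);i0=cv2.imread("pics/side0.png").astype(float).mean(2)
st=sense();tcp=st["eef_pos"];move(496.5,57,104,-.03,st)
a=-.03;R=np.array([[np.cos(a),-np.sin(a)],[np.sin(a),np.cos(a)]])
def half(im,c,pts,z):
    q=proj(s,np.array([[*(np.array(c)+R@p),z] for p in pts]));return map_coordinates(im,q.T[::-1],order=1)
C=(512.5,56.5);o=tcp[:2]+R@np.array([2,0])
ys=np.arange(-95,-55,.5)
def edge(v,t): 
    g=gaussian_filter(v,2);i=np.argmax(np.gradient(g));return t[i]
print("bed -y edge",[edge(half(i0,C,[(x,y) for y in ys],30),ys) for x in(-20,-10,0)])
zb=tcp[2]-74+5
print("blade -y edge",[edge(half(cur,o,[(x,y) for y in ys],zb),ys) for x in(-14,-8,0,8,14)])
xs=np.arange(-50,-10,.5)
print("bed -x edge",[edge(half(i0,C,[(x,y) for x in xs],30),xs) for y in(-60,-40,0,40)])
print("blade -x edge",[edge(half(cur,o,[(x,y) for x in xs],zb),xs) for y in(-60,-50,-40,-30)])
print("blade o in carrier C",R.T@(o-C))
save(s,"n%d.png"%int(st["t"]*100),(250,165,60,60),10)
E
python3 e.py; ls pics
```

```text
t 8.97 tcp [496.7  67.4 106.8] tool z [ 0. -0. -1.] ty_ang -0.0305 q7 -0.8 q1 -0.13
shift [-10.4   0.1   2.8] spin -0.03  axes x,y in world [0. 1.] [ 1. -0.]  F [ 0.6 -0.6 -1.7] gap 12.01
bed -y edge [np.float64(-79.5), np.float64(-80.5), np.float64(-81.5)]
blade -y edge [np.float64(-70.5), np.float64(-71.0), np.float64(-71.5), np.float64(-72.0), np.float64(-70.0)]
bed -x edge [np.float64(-33.0), np.float64(-33.5), np.float64(-33.5), np.float64(-33.0)]
blade -x edge [np.float64(-22.5), np.float64(-16.5), np.float64(-23.0), np.float64(-43.5)]
blade o in carrier C [-14.1  10.4]
c1.png
g1.png
n897.png
ov.png
p1.png
side0.png
top0.png
```

View pics/n897.png

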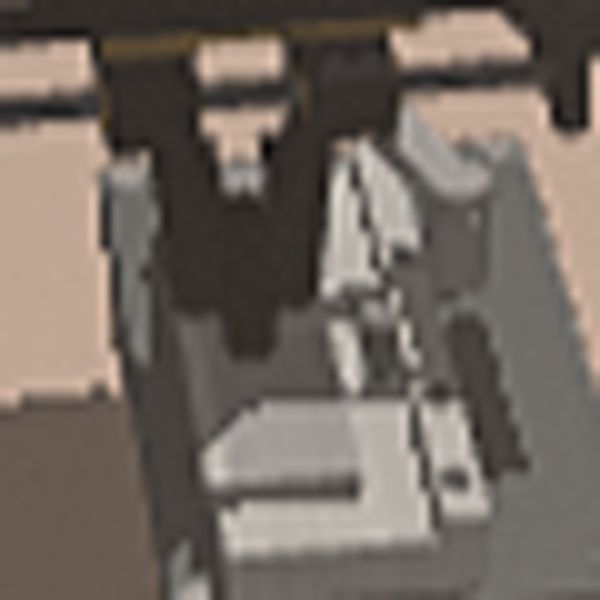

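The picture shows the blade's near end at (280,465), just above the bed. The pin slot is at (385,350), ahead of the back edge. The measured end gap gives the notch at y≈+4.9, against the pin at about +4.7. I'll touch down in small steps.

Request:
send_rows --series '[[[0,0,0.8],0,0],[[0,0,1.6],0,0],[[0,0,2.2],0,0],[[0,0,2.2],0,0],[[0,0,2.2],0,0]]'

```text
t: 9.6
eef_pos: [496.6, 67.5, 104.5]
tool_rot: [2.255, 2.188, -0.0]
wrist_force: [0.1, -0.1, -1.7]
finger_gap: 11.9
finger_force: 25.0
```

Request:
send_rows --series '[[[0,0,0.4],0,0],[[0,0,0.4],0,0],[[0,0,0.4],0,0]]'

```text
t: 9.98
eef_pos: [496.6, 67.5, 104.1]
tool_rot: [2.255, 2.188, -0.0]
wrist_force: [-0.4, -0.6, -1.7]
finger_gap: 12.0
finger_force: 25.0
```

Request:
send_rows --series '[[[0,0,0.3],0,0],[[0,0,0.3],0,0],[[0,0,0.3],0,0]]'

```text
t: 10.35
eef_pos: [496.6, 67.5, 104.0]
tool_rot: [2.255, 2.188, 0.0]
wrist_force: [-0.5, -1.2, 2.4]
finger_gap: 11.8
finger_force: 25.0
```

Request:
send_rows --series '[[[0,0.7,-0.1],0,0],[[0,1.4,-0.1],0,0],[[0,2.0,-0.1],0,0],[[0,2.0,-0.1],0,0]]'

```text
t: 10.85
eef_pos: [497.1, 67.5, 104.0]
tool_rot: [-2.253, -2.187, 0.004]
wrist_force: [-4.8, 0.8, 5.7]
finger_gap: 11.8
finger_force: 25.0
```

Request:
send_rows --series '[[[0,0.5,0],0,0],[[0,0.7,0],0,0],[[0,0.7,0],0,0]]'

```text
t: 11.22
eef_pos: [497.9, 67.5, 104.0]
tool_rot: [-2.253, -2.187, 0.004]
wrist_force: [-3.8, 0.3, 4.9]
finger_gap: 11.8
finger_force: 25.0
```

Request:
send_rows --series '[[[0,0.5,0],0,0],[[0,0.7,0],0,0],[[0,0.7,0],0,0]]'

```text
t: 11.6
eef_pos: [497.9, 67.5, 104.0]
tool_rot: [-2.252, -2.187, 0.005]
wrist_force: [-5.5, 0.8, 7.0]
finger_gap: 11.9
finger_force: 25.0
```

Request:
send_rows --series '[[[0,0,-0.3],0,0],[[0,0,-0.3],0,0],[[0,0,-0.3],0,0]]'

```text
t: 11.98
eef_pos: [500.5, 67.4, 104.1]
tool_rot: [2.255, 2.187, 0.001]
wrist_force: [0.3, -0.4, -3.3]
finger_gap: 11.7
finger_force: 25.0
```

Request:
send_rows --series '[[[0,0,-0.3],0,0],[[0,0,-0.3],0,0],[[0,0,-0.3],0,0]]'

```text
t: 12.35
eef_pos: [500.1, 67.5, 104.5]
tool_rot: [2.255, 2.188, 0.0]
wrist_force: [0.0, -0.6, -1.8]
finger_gap: 11.7
finger_force: 25.0
```

That was friction, not the pin. I'll slide with the blade 0.4 mm above the bed, so any force felt is the pin or fence.

Request:
send_rows --series '[[[0,0.7,0],0,0],[[0,1.5,0],0,0],[[0,1.5,0],0,0]]'

```text
t: 12.72
eef_pos: [501.7, 67.4, 104.5]
tool_rot: [2.255, 2.187, 0.0]
wrist_force: [0.3, -1.5, -2.1]
finger_gap: 11.7
finger_force: 25.0
```

Request:
send_rows --series '[[[0,0.7,0],0,0],[[0,1.5,0],0,0],[[0,1.5,0],0,0]]'

```text
t: 13.1
eef_pos: [503.1, 67.4, 104.5]
tool_rot: [2.255, 2.188, 0.0]
wrist_force: [0.3, -0.4, -2.1]
finger_gap: 11.3
finger_force: 25.0
```

Request:
send_rows --series '[[[0,0.7,0],0,0],[[0,1.5,0],0,0],[[0,1.5,0],0,0]]'

```text
t: 13.48
eef_pos: [504.6, 67.3, 104.5]
tool_rot: [2.255, 2.188, 0.0]
wrist_force: [-0.4, 0.8, -0.9]
finger_gap: 11.4
finger_force: 25.0
```

Request:
send_rows --series '[[[0,0.6,0],0,0],[[0,1.2,0],0,0],[[0,1.2,0],0,0]]'

```text
t: 13.85
eef_pos: [505.8, 67.3, 104.5]
tool_rot: [2.255, 2.187, 0.0]
wrist_force: [-0.6, -0.6, -1.8]
finger_gap: 11.8
finger_force: 25.0
```

Request:
send_rows --series '[[[0,0.6,0],0,0],[[0,1.2,0],0,0],[[0,1.2,0],0,0]]'

```text
t: 14.22
eef_pos: [507.0, 67.2, 104.5]
tool_rot: [2.255, 2.188, 0.0]
wrist_force: [-0.5, -0.1, -2.4]
finger_gap: 11.7
finger_force: 25.0
```

Request:
send_rows --series '[[[0,0.6,0],0,0],[[0,1.2,0],0,0],[[0,1.2,0],0,0]]'

```text
t: 14.6
eef_pos: [508.2, 67.2, 104.5]
tool_rot: [2.255, 2.187, 0.0]
wrist_force: [-0.1, 0.7, -1.6]
finger_gap: 11.9
finger_force: 25.0
```

Request:
send_rows --series '[[[0,0.5,0],0,0],[[0,1.0,0],0,0],[[0,1.0,0],0,0]]'

```text
t: 14.98
eef_pos: [509.2, 67.2, 104.5]
tool_rot: [2.255, 2.188, 0.0]
wrist_force: [-0.1, 0.4, -2.5]
finger_gap: 11.7
finger_force: 25.0
```

Request:
send_rows --series '[[[0,0.5,0],0,0],[[0,1.0,0],0,0],[[0,1.0,0],0,0]]'

```text
t: 15.35
eef_pos: [510.2, 67.1, 104.5]
tool_rot: [2.255, 2.188, 0.0]
wrist_force: [0.5, -0.4, -2.2]
finger_gap: 11.5
finger_force: 25.0
```

Request:
send_rows --series '[[[0,0.5,0],0,0],[[0,1.0,0],0,0],[[0,1.0,0],0,0]]'

```text
t: 15.72
eef_pos: [511.2, 67.1, 104.5]
tool_rot: [2.255, 2.188, -0.0]
wrist_force: [0.6, 0.3, -1.7]
finger_gap: 11.6
finger_force: 25.0
```

Request:
send_rows --series '[[[0,0.5,0],0,0],[[0,1.0,0],0,0],[[0,1.0,0],0,0]]'

```text
t: 16.1
eef_pos: [512.2, 67.1, 104.5]
tool_rot: [2.255, 2.187, 0.0]
wrist_force: [1.2, -1.6, -1.2]
finger_gap: 11.9
finger_force: 25.0
```

Request:
send_rows --series '[[[0,0.5,0],0,0],[[0,1.0,0],0,0],[[0,1.0,0],0,0]]'

```text
t: 16.48
eef_pos: [513.2, 67.1, 104.5]
tool_rot: [2.255, 2.188, 0.0]
wrist_force: [0.3, 1.0, -2.1]
finger_gap: 11.5
finger_force: 25.0
```

```bash
sed -i 's/^save.*/save(s,"n%d.png"%int(st["t"]*100),(250,165,60,60),10)/' e.py; python3 e.py|grep -v edge; python3 -c "
from h import *
st=sense();print(st['ft_torque'],st['wrist_force'])"
```

```text
t 16.52 tcp [513.1  67.  104.5] tool z [-0. -0. -1.] ty_ang -0.0302 q7 -0.78 q1 -0.11
shift [-10.5 -16.3   0.5] spin -0.01  axes x,y in world [0. 1.] [ 1. -0.]  F [-0.  -0.5 -1.6] gap 11.88
blade o in carrier C [ 2.3 10.5]
[-0.05885096 -0.05180886 -0.01840972] [-8.41103631e-04 -4.67885821e-01 -1.65032135e+00]
```

Request:
send_rows --series '[[[0,0.4,0],0,0],[[0,0.8,0],0,0],[[0,0.8,0],0,0]]'

```text
t: 16.9
eef_pos: [514.0, 67.0, 104.5]
tool_rot: [2.255, 2.188, 0.0]
wrist_force: [0.1, 0.3, -1.6]
finger_gap: 12.0
finger_force: 25.0
```

Request:
send_rows --series '[[[0,0.4,0],0,0],[[0,0.8,0],0,0],[[0,0.8,0],0,0]]'

```text
t: 17.27
eef_pos: [514.7, 67.0, 104.5]
tool_rot: [2.255, 2.188, -0.0]
wrist_force: [-1.1, -0.2, -2.3]
finger_gap: 11.7
finger_force: 25.0
```

Request:
send_rows --series '[[[0,0.4,0],0,0],[[0,0.8,0],0,0],[[0,0.8,0],0,0]]'

```text
t: 17.65
eef_pos: [515.0, 67.0, 104.4]
tool_rot: [-2.254, -2.187, 0.002]
wrist_force: [-1.7, 0.2, -1.3]
finger_gap: 12.0
finger_force: 25.0
```

Request:
send_rows --series '[[[0,0.4,0],0,0],[[0,0.8,0],0,0],[[0,0.8,0],0,0]]'

```text
t: 18.02
eef_pos: [515.1, 67.0, 104.4]
tool_rot: [-2.253, -2.187, 0.003]
wrist_force: [-4.9, 0.6, 0.5]
finger_gap: 11.9
finger_force: 25.0
```

```bash
python3 -c "
from h import *
st=sense();move(515,67,104,-.03,st);print(st['ft_torque'],st['wrist_force'])
s=snapshot('side');t=snapshot('top')
def cr(s,x,y,w,h):
    return cv2.resize(np.ascontiguousarray(s['pixels'][y:y+h,x:x+w,::-1]),(600,600),interpolation=cv2.INTER_CUBIC)
cv2.imwrite('pics/h1.png',cr(s,260,175,50,50))"
```

```text
t 18.02 tcp [515.09  67.   104.37] tool z [-2.4e-03 -5.0e-04 -1.0e+00] ty_ang -0.0298 q7 -0.78 q1 -0.1
shift [-0.   -0.09  0.37] spin 0.01  axes x,y in world [0.0297 0.9996] [ 0.9996 -0.0297]  F [-4.94  0.64  0.46] gap 11.86
[ 0.1796547   0.96608646 -0.07595937] [-4.93915264  0.64179568  0.46431151]
```

View pics/h1.png

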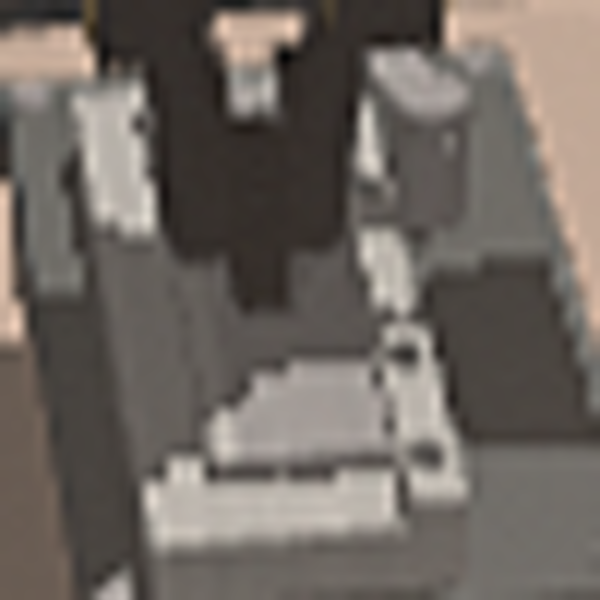

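The near back corner of the blade at (390,450) lies flush along the fence. The moment is small, so it touches evenly. I'll lower it onto the bed with a slight push towards the fence.

Request:
send_rows --series '[[[0,-0.4,0.3],0,0],[[0,-0.4,0.3],0,0],[[0,-0.4,0.3],0,0]]'

```text
t: 18.5
eef_pos: [515.1, 67.0, 104.1]
tool_rot: [-2.254, -2.187, 0.002]
wrist_force: [-5.5, 0.9, 1.1]
finger_gap: 11.8
finger_force: 25.0
```

Request:
send_rows --series '[[[0,0,0.3],0,0],[[0,0,0.3],0,0],[[0,0,0.3],0,0]]'

```text
t: 18.88
eef_pos: [515.0, 66.9, 104.0]
tool_rot: [-2.254, -2.188, 0.002]
wrist_force: [-5.7, 1.1, 3.5]
finger_gap: 11.9
finger_force: 25.0
```

```bash
python3 -c "
from h import *
st=sense();move(515,67,104,-.03,st);print(st['ft_torque'],st['wrist_force'])"
```

```text
t 18.88 tcp [515.03  66.92 104.02] tool z [-1.6e-03 -6.0e-04 -1.0e+00] ty_ang -0.0299 q7 -0.78 q1 -0.1
shift [ 0.08 -0.04  0.02] spin 0.01  axes x,y in world [0.0299 0.9996] [ 0.9996 -0.0299]  F [-5.67  1.11  3.49] gap 11.91
[ 0.15751606  1.10032016 -0.03552056] [-5.67139054  1.11160528  3.49396996]
```

Request:
send_rows --series '[[[0,-0.4,-0.1],0,0],[[0,-0.4,-0.1],0,0],[[0,-0.4,-0.1],0,14],[[0,-0.4,-0.1],0,18],[[0,-0.4,-0.1],0,22],[[0,-0.4,-0.1],0,26],[[0,-0.4,-0.1],0,26],[[0,-0.4,-0.1],0,26]]'

```text
t: 19.88
eef_pos: [515.7, 67.0, 104.0]
tool_rot: [2.255, 2.187, 0.0]
wrist_force: [0.9, -0.2, 0.7]
finger_gap: 26.2
finger_force: 0.0
```

```bash
python3 -c "
from h import *
st=sense();move(515,67,104,-.03,st)"
```

```text
t 19.88 tcp [515.67  66.99 104.04] tool z [ 3.e-04 -0.e+00 -1.e+00] ty_ang -0.0302 q7 -0.78 q1 -0.1
shift [-0.01 -0.67  0.04] spin -0.01  axes x,y in world [0.0302 0.9995] [ 0.9995 -0.0302]  F [ 0.93 -0.21  0.74] gap 26.15
```

Request:
send_rows --series '[[[0,-0.5,0],0,28],[[0,-0.5,-8],0,28],[[0,-0.5,-30],0,28],[[0,-0.5,-60],0,50],[[0,-0.5,-90],0,50],[[0,-0.5,-110],0,50],[[0,-0.5,-110],0,50],[[0,-0.5,-110],0,50]]'

```text
t: 20.88
eef_pos: [514.6, 66.8, 213.6]
tool_rot: [-2.255, -2.187, 0.001]
wrist_force: [-0.3, 0.5, -0.2]
finger_gap: 49.5
finger_force: 0.0
```

Run:
```python
from h import *
np.set_printoptions(precision=1,suppress=True)
move(543,155.5,160,-.03)
s=snapshot("side");t=snapshot("top")
for n,q in((s,(285,164)),(t,(214,195))): print(world(n,*q,z=74.5))
for n in(s,t):
    for d in landmark_of(n,"keeper_knob")[:3]: print(d["p"],d["xy"],world(n,*d["xy"],z=74.5))
    for q,z in (("tab",65),("notch",32.5),("blade",30)):
        for d in landmark_of(n,q)[:2]: print(q,d["p"],d["xy"],world(n,*d["xy"],z=z))
# dark knob pixels in the first pictures
for n,f,(x,y,w,h) in((s,"side0.png",(275,155,20,25)),(t,"top0.png",(205,185,20,22))):
    im=cv2.imread("pics/"+f).astype(int).mean(2)[y:y+h,x:x+w];print(f,np.round(im).astype(int))
```

```text
t 20.88 tcp [514.6  66.8 213.6] tool z [-0. -0. -1.] ty_ang -0.0302 q7 -0.69 q1 -0.0
shift [89.5 25.7 53.5] spin -0.01  axes x,y in world [0. 1.] [ 1. -0.]  F [-0.3  0.5 -0.2] gap 49.54
[541.1 165.2  74.5]
[541.6 147.9  74.5]
0.75 [224.8, 255.3] [ 351.1 -179.2   74.5]
0.67 [286.2, 162.9] [545.5 170.4  74.5]
0.57 [142.7, 322.8] [ 190.8 -334.3   74.5]
tab 0.96 [280.6, 186.3] [513.5  72.1  65. ]
notch 0.74 [288.3, 197.2] [533.1  64.2  32.5]
blade 0.74 [278.7, 199.1] [506.7  63.3  30. ]
0.61 [213.2, 192.3] [549.  150.2  74.5]
0.54 [221.8, 279.2] [314.3 123.5  74.5]
0.53 [399.6, 322.1] [ 201.7 -347.6   74.5]
notch 0.33 [165.0, 145.2] [691.9 292.9  32.5]
side0.png [[159 160 158 158 158 159 158 159 160 159 159 160 159 161 159 159 159 158
  160 159]
 [159 159 159 159 159 158 159 159 159 158 159 159 160 159 159 159 159 158
  160 159]
 [158 160 159 159 159 158 160 159 160 159 159 159 160 159 158 159 160 159
  161 160]
 [159 159 159 160 159 159 161 158 160 159 159 159 159 159 158 160 159 157
  159 159]
 [159 159 159 159 160 159 159 158 159 159 158 160 159 159 159 158 160 159
  160 159]
 [158 15
[... 2872 characters left out ...]
 154 156
  157 156]
 [132 127 111 100  98 102  98  74  48  48  55  56  73 109 136 144 147 148
  148 147]
 [131 123 109  99  98  98  94  72  48  42  41  42  64 100 123 130 131 133
  135 134]
 [129 118 106 100  98 100  94  74  51  43  41  42  65 108 136 144 145 147
  146 147]
 [127 114 104 100  98 100  98  86  62  47  42  43  72 118 148 157 158 157
  158 158]
 [128 114 104 100 100  99  99  93  76  61  50  50  85 126 151 158 159 158
  157 158]
 [128 117 105  99  98  99  99  97  91  84  72  70 100 135 153 157 156 157
  157 157]
 [129 117 106 100  98  99  99 100  99  96  91  91 111 138 154 157 157 157
  156 156]
 [128 115 105 100  99  99  99 100 100 100  99  99 113 139 154 157 157 157
  157 157]]
```

Request:
send_rows --series '[[[45,13,20],0,50],[[90,27,40],0,50],[[91,27,50],0,50],[[91,27,75],0,50],[[91,27,95],0,50],[[91,27,101],0,50],[[91,27,101],0,50],[[91,27,101],0,50]]'

```text
t: 22.38
eef_pos: [545.2, 157.1, 113.8]
tool_rot: [2.255, 2.187, 0.002]
wrist_force: [-0.1, -0.4, 0.2]
finger_gap: 50.3
finger_force: 0.0
```

Request:
send_rows --series '[[[0,0,0],0,30],[[0,0,0],0,20],[[0,0,0],0,0],[[0,0,0],0,0],[[0,0,0],0,0],[[0,0,0],0,0],[[0,0,0],0,0],[[0,0,0],0,0]]' --newtons 10

```text
t: 23.38
eef_pos: [545.0, 156.9, 113.0]
tool_rot: [2.255, 2.187, 0.0]
wrist_force: [2.0, -0.8, 0.3]
finger_gap: 9.5
finger_force: 10.0
```

```bash
python3 -c "
from h import *
st=sense();move(515,67,104,-.03,st);print(st['ft_torque'],st['finger_force'])
s=snapshot('side');save(s,'k1.png',(255,140,60,60),10)"
```

```text
t 23.38 tcp [544.97 156.94 113.04] tool z [ 4.e-04 -3.e-04 -1.e+00] ty_ang -0.0304 q7 -0.85 q1 -0.22
shift [-90.81 -27.23   9.05] spin -0.02  axes x,y in world [0.0304 0.9995] [ 0.9995 -0.0304]  F [ 1.95 -0.79  0.27] gap 9.5
[-0.25742721 -0.27226442  0.00258212] 9.999987473711371
```

View pics/k1.png

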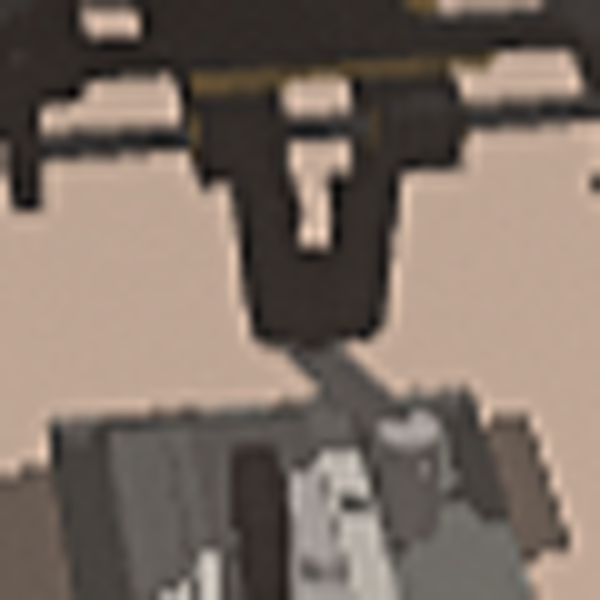

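The fingers hold the knob at crop (315,290), with the arm running to the pivot at (410,430). That matches radius 52 and θ≈1.19. I'll swing it along the arc.

Request:
send_rows --series '[[[-1.5,-3.4,0],0,0],[[-3.2,-6.6,0],0,0],[[-5.3,-9.9,0],0,0],[[-7.6,-13.0,0],0,0],[[-10.2,-16.0,0],0,0],[[-12.9,-18.7,0],0,0],[[-15.8,-21.2,0],0,0],[[-18.9,-23.6,0],0,0],[[-22.2,-25.7,0],0,0],[[-25.7,-27.5,0],0,0],[[-25.7,-27.5,0],0,0]]'

```text
t: 24.8
eef_pos: [516.2, 131.6, 113.1]
tool_rot: [2.255, 2.187, -0.002]
wrist_force: [1.4, 0.0, 2.9]
finger_gap: 9.4
finger_force: 10.0
```

Request:
send_rows --series '[[[-3.6,-1.6,0],0,0],[[-7.2,-2.9,0],0,0],[[-11,-3.9,0],0,0],[[-14.8,-4.6,0],0,0],[[-17,-4.9,0],0,0],[[-17,-4.9,0],0,0]]'

```text
t: 25.55
eef_pos: [511.4, 115.0, 113.1]
tool_rot: [2.255, 2.187, 0.0]
wrist_force: [2.8, -0.1, 2.1]
finger_gap: 9.8
finger_force: 10.0
```

Request:
send_rows --series '[[[-1.5,-0.2,0],0,0],[[-3,-0.3,0],0,0],[[-4.5,-0.3,0],0,0],[[-4.5,-0.3,0],0,0]]'

```text
t: 26.05
eef_pos: [511.1, 112.4, 113.1]
tool_rot: [-2.253, -2.188, -0.005]
wrist_force: [4.4, 5.2, 1.4]
finger_gap: 9.4
finger_force: 10.0
```

Request:
send_rows --series '[[[-1,0,0],0,0],[[-2,0,0],0,0],[[-2,0,0],0,0]]'

```text
t: 26.42
eef_pos: [511.1, 112.0, 113.1]
tool_rot: [-2.25, -2.189, -0.008]
wrist_force: [3.3, 6.4, 0.5]
finger_gap: 9.4
finger_force: 10.0
```

Request:
send_rows --series '[[[-1,0,0],0,0],[[-2,0,0],0,0],[[-2,0,0],0,0]]'

```text
t: 26.8
eef_pos: [511.1, 111.7, 113.1]
tool_rot: [-2.248, -2.189, -0.012]
wrist_force: [3.7, 10.4, -0.8]
finger_gap: 9.3
finger_force: 10.0
```

Fy has built to 10 N, far above keeper friction, so it's at the stop. I'll release, lift and clear the view.

Request:
send_rows --series '[[[0,0,0],0,20],[[0,0,0],0,35],[[0,0,0],0,35],[[0,0,0],0,35],[[0,0,-30],0,35],[[0,0,-70],0,35],[[0,0,-120],0,35],[[-40,0,-130],0,35],[[-100,0,-130],0,35],[[-160,0,-130],0,35],[[-220,0,-130],0,35],[[-280,0,-130],0,35],[[-330,0,-130],0,35],[[-380,0,-130],0,35],[[-400,0,-130],0,35],[[-400,0,-130],0,35],[[-400,0,-130],0,35]]'

```text
t: 28.92
eef_pos: [499.0, -290.2, 243.1]
tool_rot: [-2.25, -2.191, -0.002]
wrist_force: [-1.2, 0.9, -0.2]
finger_gap: 34.9
finger_force: 0.0
```

```bash
python3 -c "
from h import *
s=snapshot('side');t=snapshot('top');print(sense()['t'])
def cr(s,x,y,w,h):
    return cv2.resize(np.ascontiguousarray(s['pixels'][y:y+h,x:x+w,::-1]),(400,400),interpolation=cv2.INTER_CUBIC)
cv2.imwrite('pics/f1.png',np.hstack([cr(s,252,160,68,72),cr(t,200,170,88,72)]))"
```

```text
29.025
```

View pics/f1.png

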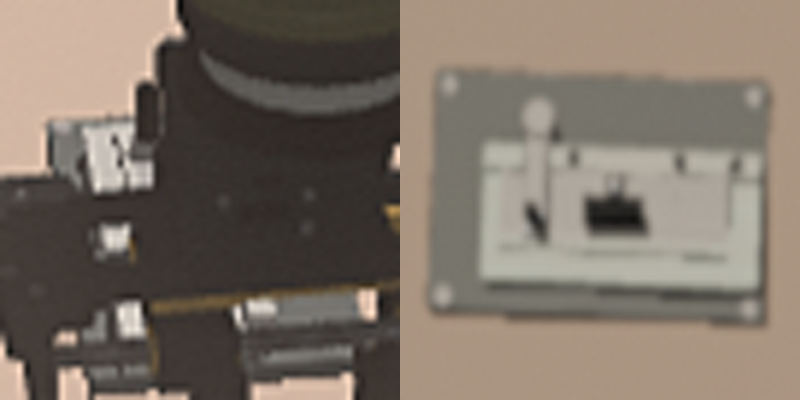

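Run:
```python
from h import *
np.set_printoptions(precision=3,suppress=True)
t=snapshot("top")
for w in(7,8,9): print(w,fit(t,[(-44,-10,-w,w,43.5,"cd")],(560,107,-.03),(.5,6,.2)))
print("fence",fit(t,[(20,32,-85,20,36.5,"bc")],(514,57,-.03),(6,6,.03)))
print("base",fit(t,[(-50,75,-90,120,12)],(512,56,-.03),(6,6,.03)))
print("blade front edge",fit(t,[(-20,20,-70,30,35,"ac")],(512,62,-.03),(6,8,.03)))
```

```text
7 (array([559.5  , 112.695,   0.061]), np.float64(-550.3956969257932))
8 (array([559.69 , 101.   ,   0.165]), np.float64(-610.0572153714934))
9 (array([560.5  , 112.192,   0.012]), np.float64(-517.8591046719516))
fence (array([513.515,  57.001,  -0.021]), np.float64(-2692.7638556936186))
base (array([510.201,  54.908,  -0.02 ]), np.float64(-11506.032498763088))
blade front edge (array([508.745,  57.836,  -0.025]), np.float64(-1501.7202379976704))
```

The keeper angle can't be fitted well at this resolution. I'll confirm the stop by feel, pushing the knob's +y side lightly with closed fingers.

Request:
send_rows --series '[[[50,0,0],0,0],[[110,0,0],0,0],[[170,0,0],0,0],[[230,0,0],0,0],[[290,0,0],0,0],[[350,0,0],0,0],[[400,0,0],0,0],[[426,0,0],0,0],[[428,0,0],0,0],[[428,0,0],0,0]]'

```text
t: 30.32
eef_pos: [511.1, 133.9, 242.9]
tool_rot: [2.255, 2.187, -0.002]
wrist_force: [0.5, -1.2, -0.2]
finger_gap: 0.4
finger_force: 0.0
```

Request:
send_rows --series '[[[0,0,40],0,0],[[0,0,80],0,0],[[0,0,115],0,0],[[0,0,128],0,0],[[0,0,128],0,0],[[0,0,128],0,0]]'

```text
t: 31.08
eef_pos: [512.1, 134.7, 116.1]
tool_rot: [2.255, 2.186, 0.003]
wrist_force: [0.7, -0.6, 0.2]
finger_gap: 0.1
finger_force: 0.0
```

Request:
send_rows --series '[[[-2,0,0],0,0],[[-4,0,0],0,0],[[-6,0,0],0,0],[[-8,0,0],0,0],[[-8,0,0],0,0]]'

```text
t: 31.7
eef_pos: [511.1, 126.7, 115.0]
tool_rot: [2.255, 2.187, -0.0]
wrist_force: [0.8, -1.2, 0.3]
finger_gap: 0.3
finger_force: 0.0
```

Request:
send_rows --series '[[[-1,0,0],0,0],[[-2,0,0],0,0],[[-2,0,0],0,0]]'

```text
t: 32.08
eef_pos: [511.1, 124.8, 115.0]
tool_rot: [2.255, 2.187, -0.0]
wrist_force: [-0.5, 1.0, -0.7]
finger_gap: 0.6
finger_force: 0.0
```

Request:
send_rows --series '[[[-1,0,0],0,0],[[-2,0,0],0,0],[[-2,0,0],0,0]]'

```text
t: 32.45
eef_pos: [511.0, 123.1, 115.0]
tool_rot: [-2.255, -2.188, -0.0]
wrist_force: [-0.4, 0.4, -0.2]
finger_gap: 0.5
finger_force: 0.2
```

Request:
send_rows --series '[[[-1,0,0],0,0],[[-2,0,0],0,0],[[-2,0,0],0,0]]'

```text
t: 32.83
eef_pos: [511.0, 122.6, 115.1]
tool_rot: [-2.252, -2.188, -0.004]
wrist_force: [-2.0, 5.1, -1.0]
finger_gap: 0.5
finger_force: 2.6
```

Contact comes at y≈123, which puts the knob at y≈109, as predicted for closed, and it holds firm at 5 N. I'll back off, lift and hand in.

Request:
send_rows --series '[[[5,0,0],0,0],[[12,0,0],0,0],[[12,0,-40],0,0],[[12,0,-90],0,0],[[12,0,-130],0,0],[[12,0,-150],0,0],[[12,0,-150],0,0],[[12,0,-150],0,0]]'

```text
t: 33.83
eef_pos: [510.8, 132.5, 264.1]
tool_rot: [-2.255, -2.187, 0.003]
wrist_force: [-0.8, 0.5, 0.4]
finger_gap: 0.5
finger_force: 0.0
```

```bash
python3 -c "
from bench import *
print(sense()['wrist_force'],job_done())"
```

```text
the job is handed in; nothing more can be done
[-0.76884253  0.48102354  0.35445718] None
```

I handed the job in at about 34 s: the notched blade is in the large grey cutter's bed, home against the fence with its notch over the pin, the keeper is closed against its stop, and I moved nothing else. My last blade check was the overhead picture after release, too coarse to show a gap under about 3 mm at the fence.

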